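# Third hand: hold a clamp plate against the sprung fence

## Task

Pick the dark flat steel plate with the two slots off the table, lay it flat on the bed of the grey jig with its slotted end facing the sprung fence, and push it squarely against the fence until the fence is pressed back to the middle of its travel (about 10 N, 10 mm), so that both slots lie over the two screw holes. Never drive the fence to its end stop, and leave the other things alone. Finish while still holding the plate steadily pressed there: a colleague will now drive the screws, so do not let go.

Things in the scene. Friction and masses are not known exactly. Their poses are not given: they have to be found in the camera images.
- plate: Loose dark steel plate lying flat on the table, 110 long (its x) x 50 wide (its y) x 6 mm thick, about 0.25 kg. Origin: centre of its underside. Two slots go through it side by side near its +x end, each 18 mm along x and 12 mm along y, their centres 33 mm from the origin in +x and 12 mm to either side of the middle line.
- plate_end (a point): Middle of the plate's slotted end face: 55 mm from the plate's origin in +x, at half its thickness.
- jig: Grey-painted metal screw-down jig fixed to the table, placed anew each time. Its base is the flat bed: 200 mm along its x, 100 mm along its y, top 15 mm above the table, no side guides. Origin: centre of its underside; +x points from the bed to the fence. Behind the fence a fixed housing, x = 67 to 93 mm, top 50 mm above the table.
- screw_holes (a point): Point on the bed top midway between the two screw holes (black dots), 8 mm from the jig's origin in its +x; the holes lie 12 mm to either side along the jig's y.
- fence_face (a point): Foot of the steel fence's front face, at bed top, mid width; it moves with the fence: 20 mm from the jig's origin in +x at rest, 30 mm at its middle. The fence is 72 mm wide along y, 12 mm thick, top 41 to 43 mm above the table. Three black lines on the bed beside its +y end mark the face at rest, at the middle (long line) and at the end stop.
- fence (a joint): How far the fence is pushed back along the jig's +x, in m: 0 at rest, 0.010 in the middle, 0.020 at the end stop. It is sprung, 1 N for each mm (10 N in the middle, no preload), and returns when let go.
- can: Bystander: white round can with a black screw cap, 41 mm across, 66 mm tall, upright. Origin: centre of its underside.
- driver: Bystander: small red precision screwdriver, 143 mm long (its y), 12 mm thick, lying on the table. Origin: below its middle.
- dish: Bystander: pale, almost clear round dish, 39 mm across, 11 mm tall. Origin: centre of its underside. The tall fixed microscope begins just behind and to the right of it (x over 0.6 m): keep the arm clear of it.
Things that resemble listed ones, but are neither listed nor needed, are in the scene too. Of the things shaped like the plate, the steel one is meant.

How it is judged:
By the outcome, as a careful person would: the job done as asked, in the order asked, and still so for the second after the job is handed in, while the arm keeps its last pose, push and grip.
It also fails if it takes over 38 s, if anything falls off the work surface, if the arm or the gripper's body presses on something with over 40 N, if the wrist force passes 120 N, or if a joint passes its speed limit or range.

## Robot

A 6-joint arm with a two-finger parallel gripper is mounted at the origin on a cart in front of the work surface, level with it; the furniture and walls round the work are solid. World frame = base frame: x ahead of the robot, y to its left, z up, the work surface at z = 0. Lengths are in mm, angles in degrees, forces in N, time in s.
With the tool pointing down it reaches from about 425 to 1125 mm from the base axis. Payload 14.9 kg.
Tool frame: the origin (TCP) lies between the finger pads; the fingertips stand ahead of it and the grasp point (between the pads) lies 5 mm behind it (ctrl.nose_length is the z of the fingertips in the tool frame, in mm); z points along the fingers, y is the line along which they close (so a half turn about z gives the same grasp; the last joint's range is limited). The gripper opens to 91 mm and grips with 3 to 60 N. Pads are 32 mm wide; open, the fingers measure 118 mm over their backs; the gripper's body (76 mm by 178 mm) begins 60 mm behind the grasp point.
Start: joints at [-68.944, 21.709, 99.362, -0, 58.929, -1.908], TCP at [273.106, -644.54, 227.932] pointing down, gripper open.
Joint ranges: [-158.91, 158.91], [-42.39, 125.64], [0.06, 152.35], [-60.88, 240.88], [17.5, 164.5], [-176.32, 176.32]. Speed limits (degrees/s): [108.29, 108.29, 136.94, 180, 180, 180].

## Interface

Orientations are given as [roll, pitch, yaw] about the fixed x, y, z axes, in that order (R = Rz(yaw) Ry(pitch) Rx(roll)).
In Python, from station import ctrl, optics, hand_in, finder gives the robot as it stands. The module is installed in compiled form; this text tells all that it offers.
- The arm moves only by the shell command python3 -m creep 'ROWS' [FORCE]. ROWS is JSON, a list of rows, each a list of 7 numbers: the shift along the tool's x, y, z in cm, then the turn, a rotation vector about the tool's x, y, z in rad, then the opening, from 0 (shut) to 1 (fully open). In form: [[x, y, z, wx, wy, wz, claw], ...]. A call has 1 to 12 rows; each row shifts and turns the commanded pose from where the row before left it, along the tool's axes as they then stand; what a row does not reach is not made up. A row lasts 1/10 s, in which the tool goes at most 50 mm and 8.59 degrees, less where a joint would pass 70% of its speed; a pose out of reach is approached as far as the arm can. A call is refused whole if a number of a shift passes 5 or a number of a turn 0.15, either way. A call with a gripper value outside its range is refused whole. The fingers move at their own pace and stop on an object; FORCE is the grip in N (left out, the last holds). Time passes only in rows, so rows that do not move let the fingers close. It gives the time, the measured TCP pose, the force, the opening and the grip force at its end, in the units of the state.
- ctrl.state(): the state, without advancing time (a new reading comes with each control period).
- optics.get_image(name): name is "scene" or "side" or "wrist"; returns the picture (400x640x3 uint8, red, green, blue); there is no depth.
- optics.camera_params(name): a dict with "fx", "fy", "cx", "cy" (pixels), "distortion" ([k1, k2, p1, p2, k3] as OpenCV has them; the pictures are not rectified), "R" (3x3) and "t" (3): a world point X has camera coordinates R X + t. Camera axes: x right, y down, z forward; pixel columns grow to the right and rows downward; lengths in mm; the calibration is good to about 2 mm. A picture is of the moment at which its call begins: read the wrist's pose just before it. camera_params takes no time and is no camera call; for the wrist camera it gives the pose at the moment of the call.
- hand_in(): hands the job in; it is judged then, once.
Trained networks look in the newest picture that a camera, given by its name, has taken for a name from the list of things; names that differ only in an ending like _2 or _b are one class to them, and where a whole thing is asked for, a point or a joint stands for the part that bears it (a point fixed in the world has none). Each returns a list of dicts, best first, with "p" (0 to 1); they miss things now and then, are a little off and sometimes report something else, mostly with a low value. They report only what shows in the picture. A call takes as long as a camera call. They do not tell look-alikes from the thing itself.
- finder.trace(camera, target): "pixels" (400x640 bool, what is visible of it) and "pixel" ([column, row] in pixels, amid what is visible of it).
- finder.mark_of(camera, target): "pixel" ([column, row] in pixels: a listed point, or the origin of a listed thing).
The state is a dict: "t": time; "joint_pos": joint angles; "qvel": joint speeds; "tau": joint torques, N m; "eef_pos": TCP position; "eef_rot": TCP orientation; "wrist_force": force on the tool from outside, world axes, zero at the start; "torque": the same for the moment, N m; "width": finger opening in mm; "grip_force": force on a finger pad.
Only numpy, scipy, OpenCV 4.12 (cv2) and the standard library are available. Lean on these libraries where they do the work, as an engineer would, in place of code of your own. Each camera call takes 0.05 s, during which the arm holds its last target. There are 200 camera calls.

## Working session

There is one attempt and no reset: what is moved stays moved. The work goes in short steps, Python scripts to look and compute and a shell command to move; the robot and the scene stay as the last step left them, time stands still between calls to the robot, and variables do not carry over. Pictures are saved under pics/ and viewed, at most 10 in all, crops included, and the job is handed in when it is done.

```bash
mkdir -p pics; cat > h.py <<'E'
import numpy as np, cv2
from station import ctrl, optics, finder
from scipy.spatial.transform import Rotation as Ro
def K(p): return np.array([[p['fx'],0,p['cx']],[0,p['fy'],p['cy']],[0,0,1.]]), np.array(p['distortion'],float)
def ray(p,px):
    k,d=K(p); u=cv2.undistortPoints(np.array(px,float).reshape(-1,1,2),k,d).reshape(-1,2)
    R=np.array(p['R']);t=np.array(p['t']); v=np.c_[u,np.ones(len(u))]@R
    return -R.T@t, v/np.linalg.norm(v,axis=1)[:,None]
def onz(p,px,z):
    c,v=ray(p,px); return c+v*((z-c[2])/v[:,2])[:,None]
def proj(p,X):
    k,d=K(p); return cv2.projectPoints(np.array(X,float).reshape(-1,1,3),cv2.Rodrigues(np.array(p['R']))[0],np.array(p['t'],float),k,d)[0].reshape(-1,2)
def tri(obs):
    A=np.zeros((3,3));b=np.zeros(3)
    for p,px in obs:
        c,v=ray(p,px);M=np.eye(3)-np.outer(v[0],v[0]);A+=M;b+=M@c
    return np.linalg.solve(A,b)
E
python3 - <<'E'
from h import *
np.set_printoptions(precision=1,suppress=True)
ims=[]
for c in ['scene','side']:
    im=optics.get_image(c); cv2.imwrite(f'pics/{c}0.png',im[...,::-1])
    p=optics.camera_params(c)
    print(c,-np.array(p['R']).T@p['t'])
    for n in ['plate','jig','fence','can','driver','dish']:
        for d in finder.trace(c,n)[:3]: print(' T',n,round(d['p'],2),np.array(d['pixel']),d['pixels'].sum(),onz(p,d['pixel'],0)[0])
    for n in ['plate','plate_end','jig','screw_holes','fence_face']:
        for d in finder.mark_of(c,n)[:3]: print(' M',n,round(d['p'],2),np.array(d['pixel']),onz(p,d['pixel'],0)[0])
print(ctrl.state(),ctrl.nose_length)
E
```

```text
scene [ 51.  574.5 562.9]
 T plate 0.97 [227.6 246.1] 1080 [646.4 401.8   0. ]
 T plate 0.89 [403.5 226.4] 935 [491.2  83.5   0. ]
 T jig 0.59 [277.2 315.4] 7310 [447.7 403.6   0. ]
 T fence 0.87 [259.4 300.9] 632 [491.2 413.5   0. ]
 T can 0.6 [310.4 197.4] 656 [683.9 184.7   0. ]
 T can 0.36 [262.8 306.7] 511 [477.  414.6   0. ]
 T driver 0.74 [281.1 202.8] 210 [704.9 247.8   0. ]
 T dish 0.59 [414.2 179. ] 140 [601.4 -54.3   0. ]
 M plate 0.94 [227.6 244.8] [649.8 400.3   0. ]
 M plate 0.65 [405.6 226.3] [488.9  79.8   0. ]
 M plate_end 0.96 [204.9 236.4] [698.8 427.9   0. ]
 M plate_end 0.77 [395. 206.] [551.3  52.3   0. ]
 M jig 0.85 [276.1 317.3] [445.5 407.    0. ]
 M screw_holes 0.89 [272.5 313.2] [456.  407.8   0. ]
 M fence_face 0.66 [267.2 309.8] [467.1 411.6   0. ]
side [ 316.6 1060.   647.2]
 T plate 0.88 [256.5 260.2] 861 [660.3 402.9   0. ]
 T plate 0.76 [359.5 192.5] 538 [507.6  84.9   0. ]
 T jig 0.83 [350.2 279.7] 4288 [455.2 404.2   0. ]
 T fence 0.57 [346.7 274.7] 399 [465.5 392.1   0. ]
 T can 0.57 [293.  197.9] 457 [665.2 156.6   0. ]
 T driver 0.43 [264.1 214.9
[... 237 characters left out ...]
0.75 [344.8 183.6] [554.9  53.2   0. ]
 M jig 0.86 [354.7 281.7] [445.1 407.3   0. ]
 M screw_holes 0.74 [353.3 272.7] [453.9 382.6   0. ]
 M screw_holes 0.46 [346.4 183.6] [550.8  52.    0. ]
 M fence_face 0.78 [347.1 276.5] [463.4 397.    0. ]
 M fence_face 0.66 [353.1 283.5] [447.1 413.1   0. ]
{'t': 1.2, 'joint_pos': array([-68.9,  21.7,  99.4,  -0. ,  58.9,  -1.9]), 'qvel': array([-0. ,  0. , -0. , -0.1, -0.1, -0. ]), 'tau': array([  0. , -76.4, -43.5,   0.1,   0. ,   0. ]), 'eef_pos': array([ 273.1, -644.5,  227.9]), 'eef_rot': array([-180.,    0.,   23.]), 'wrist_force': array([ 0.1,  1.1, -0. ]), 'torque': array([ 0. , -0.1, -0. ]), 'grip_force': 0.0, 'width': 91.02339151816322} 14.0
```

View pics/scene0.png

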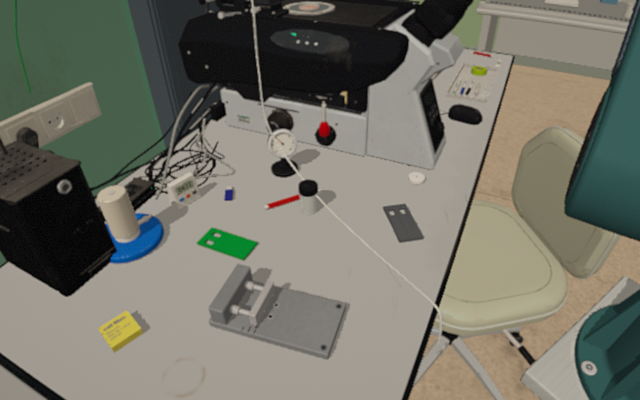

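View pics/side0.png

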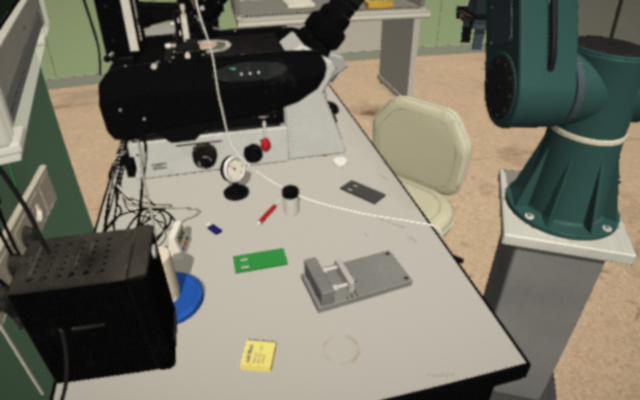

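The dark plate is in the scene view at about (403,224), with its slots toward the microscope. In the side view it is at (362,192). The green one at (228,244) is a look-alike. The jig is at (277,315), with its fence and housing to the left. A white cord runs from (308,195) to (440,305).

```bash
python3 - <<'E'
from h import *
np.set_printoptions(precision=1,suppress=True)
ps,pd=optics.camera_params('scene'),optics.camera_params('side')
print('plate',tri([(ps,[405.6,226.3]),(pd,[364.8,190.8])]),'end',tri([(ps,[395,206]),(pd,[344.8,183.6])]))
print('jig',tri([(ps,[276.1,317.3]),(pd,[354.7,281.7])]))
for a,b in [((440,305),(435,225)),((308,193),(296,200))]: print('cord',tri([(ps,a),(pd,b)]))
# cord: for side points at sampled px, intersect with scene line
c=ps
for c,p,cols in(('scene',ps,1),('side',pd,1)):
    im=cv2.imread(f'pics/{c}0.png')
    ms=finder.__class__
    g=cv2.cvtColor(im,cv2.COLOR_BGR2GRAY)
    if c=='scene': roi=(375,195,60,60)
    else: roi=(325,170,70,45)
    x,y,w,h=roi; m=(g[y:y+h,x:x+w]<110).astype(np.uint8)
    n,l,s,_=cv2.connectedComponentsWithStats(m); i=1+s[1:,4].argmax()
    yy,xx=np.where(l==i); W=onz(p,np.c_[xx+x,yy+y],6)[:,:2].astype(np.float32)
    print(c,len(W),cv2.minAreaRect(W))
# jig bed corners (by eye): scene near-right corners
print('bed scene',onz(ps,[(349,305),(330,355),(211,325)],15))
print('bed side',onz(pd,[(388,253),(411,272)],15))
print('housing top scene',onz(ps,[(233,266),(256,272),(211,305),(240,318)],50))
pw=optics.camera_params('wrist');s=ctrl.state();R=Ro.from_euler('xyz',s['eef_rot'],degrees=True).as_matrix()
Rw=np.array(pw['R']);print('wristcam in tool',R.T@(-Rw.T@pw['t']-s['eef_pos']),Rw@R,pw['fx'])
E
```

```text
plate [494.5  74.1  -2.6] end [556.1  47.4  -4.5]
jig [445.3 407.1  -0. ]
cord [306.5 172.6   1.2]
cord [635. 221.  49.]
scene 880 ((498.9600830078125, 80.70415496826172), (52.48565673828125, 113.74269104003906), 66.22138977050781)
side 453 ((500.5655212402344, 86.90828704833984), (51.53962707519531, 109.8034896850586), 66.29373931884766)
bed scene [[387.8 302.2  15. ]
 [330.9 380.2  15. ]
 [480.4 503.2  15. ]]
bed side [[394.  319.4  15. ]
 [339.3 364.6  15. ]]
housing top scene [[543.5 429.9  50. ]
 [509.  404.2  50. ]
 [487.6 493.2  50. ]
 [440.  466.8  50. ]]
wristcam in tool [  77.3    0.5 -157.2] [[-0.   1.  -0. ]
 [-1.  -0.  -0.3]
 [-0.3  0.   1. ]] 334.31659662600276
```

```bash
python3 -m creep '[[3,-3.7,0,0,0,0,1],[3,-3.7,0,0,0,0,1],[3,-3.7,0,0,0,0,1],[3,-3.7,0,0,0,0,1],[3,-3.7,0,0,0,0,1],[3,-3.7,0,0,0,0,1],[3,-3.7,0,0,0,0,1],[3,-3.7,0,0,0,0,1],[3,-3.7,0,0,0,0,1],[3,-3.7,0,0,0,0,1],[3,-3.7,0,0,0,0,1],[3,-3.7,0,0,0,0,1]]' 40; python3 -m creep '[[3,-3.7,0,0,0,0,1],[3,-3.7,0,0,0,0,1],[3,-3.7,0,0,0,0,1],[3,-3.7,0,0,0,0,1],[0,0,0,0,0,0.137,1],[0,0,0,0,0,0.137,1],[0,0,0,0,0,0.137,1],[0,0,0,0,0,0.137,1],[0,0,0,0,0,0.137,1],[0,0,0,0,0,0.137,1],[0,0,0,0,0,0,1]]'
python3 - <<'E'
from h import *
np.set_printoptions(precision=1,suppress=True)
s=ctrl.state();p=optics.camera_params('wrist');im=optics.get_image('wrist');cv2.imwrite('pics/w1.png',im[...,::-1])
np.savez('w1',**{k:np.array(v) for k,v in p.items()})
print(s['t'],s['eef_pos'],s['eef_rot'],s['joint_pos'])
for n in ['plate','jig']:
  for d in finder.trace('wrist',n)[:2]:
    yy,xx=np.where(d['pixels']); z=6 if n=='plate' else 15
    W=onz(p,np.c_[xx,yy],z)[:,:2].astype(np.float32); print(n,round(d['p'],2),d['pixel'],len(W),cv2.minAreaRect(W))
for n,z in [('plate',0),('plate_end',3),('jig',0),('screw_holes',15),('fence_face',15)]:
  for d in finder.mark_of('wrist',n)[:2]: print(n,round(d['p'],2),np.array(d['pixel']),onz(p,d['pixel'],z)[0])
E
```

```text
t: 2.4
eef_pos: [431.6, -93.4, 228.3]
eef_rot: [180.0, -0.0, 22.9]
wrist_force: [2.6, 0.3, -0.8]
width: 91.3
grip_force: 0.0
t: 3.5
eef_pos: [484.1, 87.8, 228.1]
eef_rot: [-180.0, -0.0, -24.3]
wrist_force: [-0.2, -0.5, 0.5]
width: 91.4
grip_force: 0.0
3.5 [484.1  87.8 228.1] [-180.    -0.   -24.3] [  7.6   2.6 123.1   0.   54.3 121.8]
plate 0.81 [325.2, 155.8] 3929 ((504.01043701171875, 78.83003997802734), (51.41862106323242, 110.68478393554688), 65.55372619628906)
plate 0.7 [31.1, 155.9] 3026 ((646.0799560546875, 393.1883544921875), (93.26424407958984, 54.5532112121582), 30.408119201660156)
jig 0.46 [54.8, 239.0] 124 ((548.4409790039062, 415.4269104003906), (28.173648834228516, 10.340985298156738), 72.79179382324219)
plate 0.87 [325.3 151.4] [505.1  75.2   0. ]
plate 0.79 [ 20.7 149.7] [657.4 402.4  -0. ]
plate_end 0.71 [321.7 101.4] [557.5  56.    3. ]
jig 0.67 [159.7  80.6] [652.2 209.2   0. ]
fence_face 0.53 [160.   80.9] [648.  203.1  15. ]
```

View pics/w1.png

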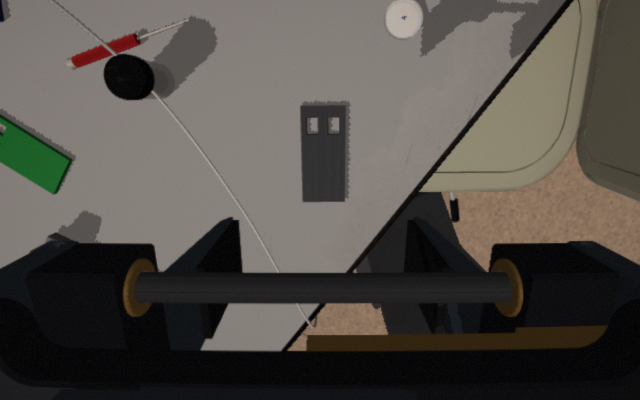

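The wrist view shows the plate at columns 302–348, rows 101–201, square to the tool, with its slots at the top. The fingers straddle column 325. The cord ends on the left, away from the plate.

```bash
python3 -m creep '[[0.2,0,3.7,0,0,0,1],[0.1,0,3.7,0,0,0,1],[0.1,0,3.7,0,0,0,1],[0.1,0,3.7,0,0,0,1],[0,0,0,0,0,0,1]]'
python3 - <<'E'
from h import *
np.set_printoptions(precision=1,suppress=True)
s=ctrl.state();p=optics.camera_params('wrist');im=optics.get_image('wrist');cv2.imwrite('pics/w2.png',im[...,::-1])
p1=dict(np.load('w1.npz'));ps=optics.camera_params('scene')
d=finder.trace('wrist','plate')[0];yy,xx=np.where(d['pixels']); r=cv2.minAreaRect(np.c_[xx,yy].astype(np.float32));print(d['p'],r, len(xx))
for z in (0,6): print(cv2.minAreaRect(onz(p,np.c_[xx,yy],z)[:,:2].astype(np.float32)))
im1=cv2.imread('pics/w1.png');g1=cv2.cvtColor(im1,6)
def slots(g,box):
    x,y,w,h=box;m=(g[y:y+h,x:x+w]>105).astype(np.uint8)
    n,l,st,c=cv2.connectedComponentsWithStats(m); return [(c[i]+[x,y],st[i,4]) for i in range(1,n)]
print(slots(g1,(304,108,42,60)))
g=cv2.cvtColor(im,7); x0,x1,y0,y1=xx.min(),xx.max(),yy.min(),yy.max();print(x0,x1,y0,y1)
print(slots(g,(x0+5,y0+8,x1-x0-10,y1-y0-16)))
print(s['eef_pos'],s['eef_rot'])
print('proj pads', proj(p,s['eef_pos']))
E
```

```text
t: 4.4
eef_pos: [486.0, 85.4, 76.3]
eef_rot: [179.8, 0.3, -24.1]
wrist_force: [1.1, -0.7, 0.3]
width: 91.1
grip_force: 0.0
0.62 ((321.0726013183594, 185.040771484375), (153.6801300048828, 76.11178588867188), 88.36341857910156) 10190
((502.3169250488281, 79.80192565917969), (52.850181579589844, 113.78266143798828), 66.12867736816406)
((503.7447509765625, 79.14430236816406), (51.48914337158203, 110.85247802734375), 66.12866973876953)
[(array([313.4, 124.1]), np.int32(86)), (array([334.9, 123.9]), np.int32(90))]
281 358 108 261
[(array([305.5, 140.1]), np.int32(234)), (array([286., 240.]), np.int32(25))]
[486.   85.4  76.3] [179.8   0.3 -24.1]
proj pads [[323.4 259.4]]
```

View pics/w2.png

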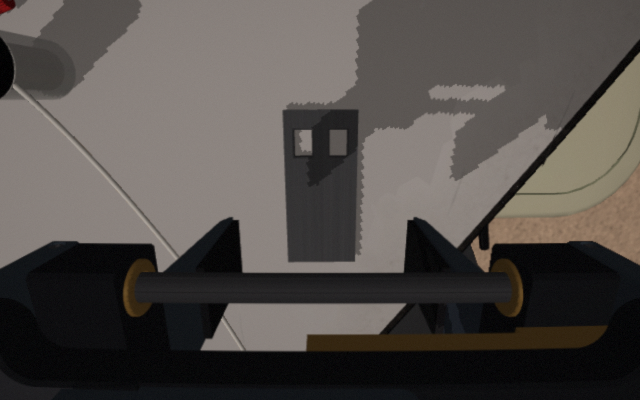

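The plate's near end is at row 261 and its slots are at row 142. Centred between the fingers, its footprint matches 110x50 at z=6 from both heights, centre (503.8, 79.1).

```bash
python3 -m creep '[[0.1,-0.1,2.6,0,0,0,1],[0,0,2.6,0,0,0,1],[0,0,0,0,0,0,1],[0,0,0,0,0,0,1]]'; python3 -c "
from station import ctrl
print(ctrl.state())"
```

```text
t: 4.9
eef_pos: [490.9, 86.4, 29.7]
eef_rot: [-180.0, -0.1, -24.1]
wrist_force: [-0.3, 0.1, 1.4]
width: 91.3
grip_force: 0.0
{'t': 4.9, 'joint_pos': array([7.30496823e+00, 2.36203700e+01, 1.25239052e+02, 1.08564383e-03,
       3.10597950e+01, 1.21425889e+02]), 'qvel': array([ 0.01443866, -0.84856389, -0.22633599,  0.05640599, -0.20496781,
        0.05014307]), 'tau': array([-2.05304712e-02, -5.70169759e+01, -2.33725226e+01, -4.74466273e-03,
       -1.74759161e-01, -3.17615544e-03]), 'eef_pos': array([490.91288102,  86.42383226,  29.70419113]), 'eef_rot': array([-1.79957401e+02, -6.86407136e-02, -2.41218758e+01]), 'wrist_force': array([-0.30267812,  0.14788976,  1.3846783 ]), 'torque': array([ 0.03767001,  0.02145536, -0.02324287]), 'grip_force': 0.0, 'width': 91.31114251386549}
```

```bash
python3 -m creep '[[-0.1,0,0.7,0,0,0,1],[-0.1,0,0.5,0,0,0,1],[0,0,0,0,0,0,1],[0,0,0,0,0,0,1],[0,0,0,0,0,0,1]]'
```

```text
t: 5.4
eef_pos: [488.3, 87.1, 16.1]
eef_rot: [-180.0, -0.0, -24.1]
wrist_force: [-0.6, -0.4, -0.5]
width: 91.3
grip_force: 0.0
```

```bash
python3 -m creep '[[0,0,0.06,0,0,0,0.4],[0,0,0,0,0,0,0.4],[0,0,0,0,0,0,0.4],[0,0,0,0,0,0,0.4],[0,0,0,0,0,0,0.4],[0,0,0,0,0,0,0.4],[0,0,0,0,0,0,0.4]]' 50
```

```text
t: 6.1
eef_pos: [488.0, 87.0, 15.3]
eef_rot: [180.0, 0.0, -24.1]
wrist_force: [-1.1, -0.9, 1.7]
width: 49.3
grip_force: 50.0
```

```bash
python3 -m creep '[[0,0,-2,0,0,0,0.3],[0,0,-4,0,0,0,0.3],[0,0,-4,0,0,0,0.3],[0,0,-4,0,0,0,0.3],[0,0,-2,0,0,0,0.3],[-3,-2.7,0,0,0,0,0.3],[-3,-2.7,0,0,0,0,0.3],[-3,-2.7,0,0,0,0,0.3],[-3,-2.7,0,0,0,0,0.3],[-3,-2.7,0,0,0,0,0.3],[-3,-2.7,0,0,0,0,0.3],[-3,-2.7,0,0,0,0,0.3]]'; python3 -m creep '[[0,0,0,0,0,-0.14,0.3],[0,0,0,0,0,-0.14,0.3],[0,0,0,0,0,-0.14,0.3],[0,0,0,0,0,-0.14,0.3],[0,0,0,0,0,-0.14,0.3],[0,0,0,0,0,-0.14,0.3],[0,0,0,0,0,-0.14,0.3],[0,0,0,0,0,-0.14,0.3],[0,0,0,0,0,0,0.3],[0,0,0,0,0,0,0.3]]'
cat > look.py <<'E'
from h import *
import sys
np.set_printoptions(precision=1,suppress=True)
n=sys.argv[1];s=ctrl.state();p=optics.camera_params('wrist');im=optics.get_image('wrist');cv2.imwrite(f'pics/{n}.png',im[...,::-1])
np.savez(n,**{k:np.array(v) for k,v in p.items()})
print(s['t'],s['eef_pos'],s['eef_rot'],s['wrist_force'],s['width'])
for t,z in [('jig',0),('screw_holes',15),('fence_face',15),('plate_end',0)]:
  for d in finder.mark_of('wrist',t)[:2]: print(t,round(d['p'],2),np.array(d['pixel']),onz(p,d['pixel'],z)[0])
E
python3 look.py w3
```

```text
t: 7.3
eef_pos: [372.6, 346.7, 175.2]
eef_rot: [180.0, 0.0, -24.1]
wrist_force: [1.8, 0.9, -3.2]
width: 49.4
grip_force: 50.0
t: 8.3
eef_pos: [373.6, 345.3, 175.2]
eef_rot: [-180.0, 0.0, 39.8]
wrist_force: [0.4, 0.1, -2.8]
width: 49.1
grip_force: 50.0
8.3 [373.6 345.3 175.2] [-180.     0.    39.8] [ 0.4  0.1 -2.8] 49.06569310394274
jig 0.62 [320.2  84.8] [445.  406.7   0. ]
screw_holes 0.82 [321.7  73.2] [453.  411.4  15. ]
fence_face 0.83 [323.6  63.9] [460.2 415.1  15. ]
plate_end 0.72 [321.6 116. ] [423.6 387.2   0. ]
```

View pics/w3.png

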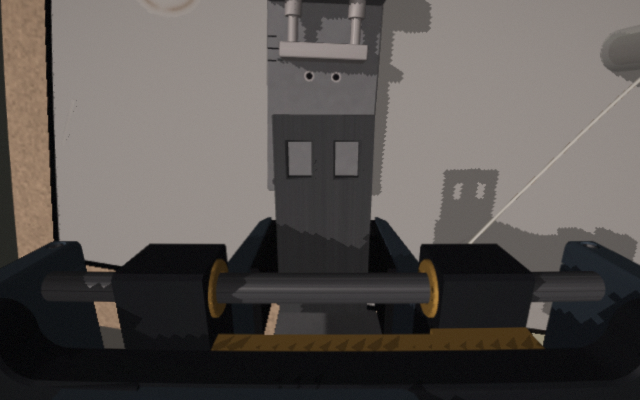

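The wrist view shows the holes at (309,76) and (336,77), the fence foot near row 60, and the marker lines at the left (270, 37/50/61). The held plate's end is at row 114 and looks square to the tool.

```bash
python3 - <<'E'
from h import *
np.set_printoptions(precision=2,suppress=True)
p=dict(np.load('w3.npz'));im=cv2.imread('pics/w3.png');g=cv2.cvtColor(im,6)
tcp=np.array([373.6,345.3,175.2]);yaw=np.radians(39.8);ex=np.array([np.cos(yaw),np.sin(yaw)]);ey=np.array([np.sin(yaw),-np.cos(yaw)])
T=lambda W:np.c_[(W[:,:2]-tcp[:2])@ex,(W[:,:2]-tcp[:2])@ey]
H=[]
for c,r in [(309,76),(336,77)]:
    w=g[r-4:r+5,c-4:c+5].astype(float);w=np.clip(70-w,0,None);yy,xx=np.mgrid[r-4:r+5,c-4:c+5];H.append([(w*xx).sum()/w.sum(),(w*yy).sum()/w.sum()])
W=onz(p,H,15);print('holes px',H,'tool',T(W),'dist',np.linalg.norm(W[0]-W[1]),'world',W)
d=finder.trace('wrist','plate')[0];m=d['pixels'];yy,xx=np.where(m);print(d['p'],xx.min(),xx.max(),yy.min(),yy.max())
top=tcp[2]-15.3+6
m=m.astype(np.uint8)
L=np.array([[np.where(m[r])[0].min(),r] for r in range(125,215,5)]);Rr=np.array([[np.where(m[r])[0].max()+1,r] for r in range(125,215,5)]);E=np.array([[c,np.where(m[:,c])[0].min()] for c in range(282,368,4)])
for n,q in (('L',L),('R',Rr),('E',E)):
    t=T(onz(p,q,top)); f=np.polyfit(t[:,0],t[:,1],1) if n!='E' else np.polyfit(t[:,1],t[:,0],1); print(n,f,'deg',np.degrees(np.arctan(f[0])),t.mean(0))
for t in ['fence','jig']:
    for q in finder.trace('wrist',t)[:1]:
        y,x=np.where(q['pixels']);print(t,q['p'],x.min(),x.max(),y.min(),y.max())
cv2.imwrite('pics/w3c.png',cv2.resize(im[0:130,240:410],None,fx=4.5,fy=4.5,interpolation=cv2.INTER_CUBIC))
E
```

```text
holes px [[np.float64(308.8700092850511), np.float64(75.57103064066852)], [np.float64(335.5996360327571), np.float64(76.73703366696998)]] tool [[101.35 -11.49]
 [100.31  12.52]] dist 24.03468529971135 world [[444.11 419.    15.  ]
 [458.68 399.89  15.  ]]
0.8 272 374 114 312
L [  0.01 -24.64] deg 0.5808751799538481 [ 45.68 -24.17]
R [ 0.   26.13] deg 0.0449119657960277 [45.59 26.16]
E [-0.01 71.87] deg -0.48678619423967123 [71.86  1.44]
fence 0.4 271 374 115 311
jig 0.7 266 385 0 190
```

View pics/w3c.png

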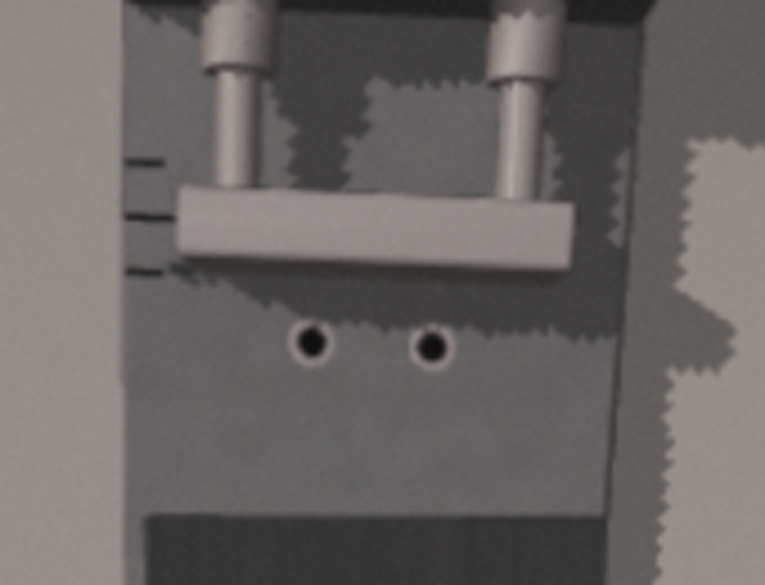

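The crop shows the fence turned about 2° clockwise relative to the tool: foot corners (279.6,56) and (366.7,59.6). The bed edges and marker lines show clearly.

```bash
python3 - <<'E'
from h import *
p=dict(np.load('w3.npz'))
c=lambda x,y:(240+(x+.5)/4.5-.5,(y+.5)/4.5-.5)
def yaw(a,b,z):
    W=onz(p,[c(*a),c(*b)],z);d=W[1]-W[0];return np.round(np.degrees(np.arctan2(d[1],d[0])),2),np.round(W[:,:2],1).tolist()
print('R',yaw((605,515),(642,25),15));print('L',yaw((123,515),(125,10),15))
print('lines',[yaw((128,y),(165,y+1),15) for y in (271,217,162)])
print('fence bottom-top edge z42',yaw((570,268),(178,255),42));print('fence top back',yaw((573,204),(180,187),42))
E
```

```text
R (np.float64(37.39), [[456.4, 351.4], [529.1, 407.0]])
L (np.float64(37.16), [[393.2, 427.6], [468.2, 484.4]])
lines [(np.float64(-52.0), [[431.3, 455.4], [435.8, 449.6]]), (np.float64(-52.01), [[439.2, 461.4], [443.7, 455.7]]), (np.float64(-52.02), [[447.2, 467.5], [451.6, 461.9]])]
fence bottom-top edge z42 (np.float64(127.91), [[482.9, 389.0], [439.4, 444.9]])
fence top back (np.float64(127.39), [[491.3, 395.8], [448.6, 451.6]])
```

```bash
python3 -m creep '[[0,0,0,0,0,0.037,0.3],[1.3,-0.2,2,0,0,0,0.3],[1.3,-0.2,4,0,0,0,0.3],[0,0,4,0,0,0,0.3],[0,0,2.5,0,0,0,0.3],[0,0,0.5,0,0,0,0.3],[0,0,0,0,0,0,0.3],[0,0,0,0,0,0,0.3],[0,0,0,0,0,0,0.3]]'; python3 look.py w4; python3 - <<'E'
import cv2
im=cv2.imread('pics/w4.png');cv2.imwrite('pics/w4c.png',cv2.resize(im[0:260,190:450],None,fx=2.3,fy=2.3,interpolation=cv2.INTER_CUBIC))
E
```

```text
t: 9.6
eef_pos: [392.6, 365.2, 46.9]
eef_rot: [-180.0, -0.1, 37.9]
wrist_force: [0.1, 0.1, -3.6]
width: 49.2
grip_force: 50.0
9.6 [392.6 365.2  46.9] [-180.    -0.1   37.9] [ 0.1  0.1 -3.6] 49.24814284017996
jig 0.66 [322.1 123.9] [444.5 405.1   0. ]
screw_holes 0.92 [323.4 109.6] [451.7 409.8  15. ]
fence_face 0.86 [324.5  87.4] [461.3 416.4  15. ]
plate_end 0.94 [322.5 113.9] [449.2 408.5   0. ]
```

View pics/w4c.png

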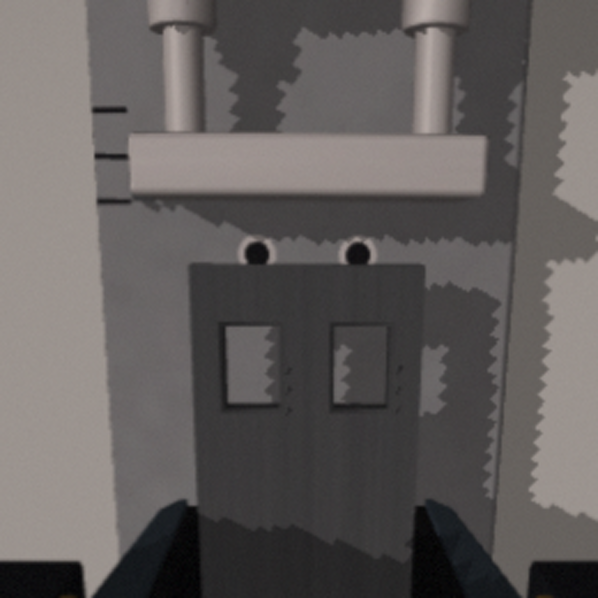

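The crop shows the fence foot and plate end parallel to within about 0.2°. The holes' midpoint and the plate's mid-line share the same column. Lowering onto the bed now.

```bash
python3 -m creep '[[0,0,0.6,0,0,0,0.3],[0,0,0.5,0,0,0,0.3],[0,0,0.3,0,0,0,0.3],[0,0,0,0,0,0,0.3],[0,0,0,0,0,0,0.3],[0,0,0,0,0,0,0.3]]'
```

```text
t: 10.45
eef_pos: [391.8, 364.6, 31.3]
eef_rot: [-180.0, 0.0, 37.9]
wrist_force: [0.5, -0.4, -3.1]
width: 49.0
grip_force: 50.0
```

```bash
python3 -m creep '[[0,0,0.1,0,0,0,0.3],[0,0,0,0,0,0,0.3],[0,0,0,0,0,0,0.3]]';python3 -m creep '[[0,0,0.05,0,0,0,0.3],[0,0,0,0,0,0,0.3],[0,0,0,0,0,0,0.3]]'
```

```text
t: 10.75
eef_pos: [391.9, 364.6, 30.4]
eef_rot: [180.0, -0.0, 37.9]
wrist_force: [0.6, 0.1, -2.7]
width: 49.5
grip_force: 50.0
t: 11.05
eef_pos: [391.9, 364.6, 30.3]
eef_rot: [180.0, 0.0, 37.9]
wrist_force: [-3.2, -1.8, 8.7]
width: 49.2
grip_force: 50.0
```

```bash
python3 -m creep '[[0,0,-0.03,0,0,0,0.3],[0.4,0,0,0,0,0,0.3],[0.4,0,0,0,0,0,0.3],[0.3,0,0,0,0,0,0.3],[0,0,0,0,0,0,0.3],[0,0,0,0,0,0,0.3]]';python3 -m creep '[[0.2,0,0,0,0,0,0.3],[0.2,0,0,0,0,0,0.3],[0.2,0,0,0,0,0,0.3],[0,0,0,0,0,0,0.3],[0,0,0,0,0,0,0.3]]'
```

```text
t: 11.65
eef_pos: [399.9, 370.8, 30.3]
eef_rot: [180.0, 0.1, 37.9]
wrist_force: [-6.6, -4.9, 11.0]
width: 48.8
grip_force: 50.0
t: 12.15
eef_pos: [404.0, 374.1, 30.3]
eef_rot: [180.0, 0.2, 37.9]
wrist_force: [-10.1, -7.4, 16.7]
width: 49.3
grip_force: 50.0
```

```bash
python3 -m creep '[[0,0,-0.04,0,0,0,0.3],[0,0,0,0,0,0,0.3],[0,0,0,0,0,0,0.3]]';python3 look.py w5; python3 - <<'E'
import cv2
im=cv2.imread('pics/w5.png');cv2.imwrite('pics/w5c.png',cv2.resize(im[0:260,190:450],None,fx=2.3,fy=2.3,interpolation=cv2.INTER_CUBIC))
E
```

```text
t: 12.45
eef_pos: [405.0, 374.9, 30.3]
eef_rot: [-180.0, 0.0, 37.9]
wrist_force: [-2.4, -1.2, -1.2]
width: 49.5
grip_force: 50.0
12.45 [405.  374.9  30.3] [-180.     0.    37.9] [-2.4 -1.2 -1.2] 49.45764517402972
screw_holes 0.64 [322.1 144.4] [450.1 409.4  15. ]
screw_holes 0.35 [321.9 111. ] [463.2 419.7  15. ]
fence_face 0.75 [325.7 112.3] [463.9 417.8  15. ]
plate_end 0.78 [324.6 112.2] [463.4 418.    0. ]
```

View pics/w5c.png

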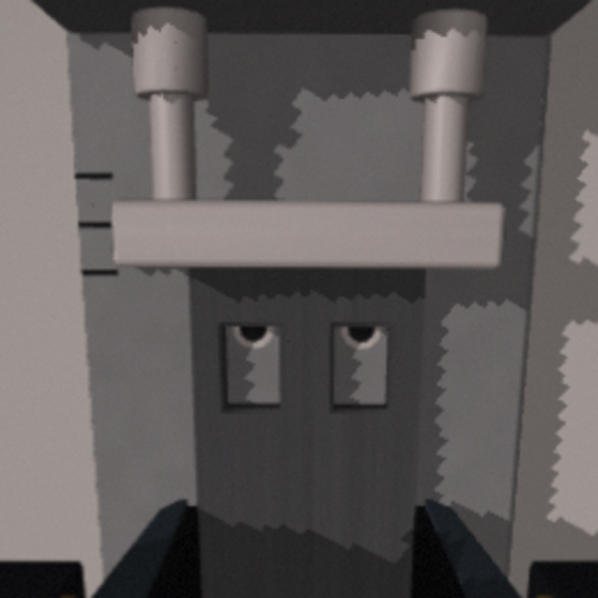

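The plate end is at the fence with both edges parallel. The holes appear at the fence-side ends of the slots and are centred sideways to about 0.5 mm. Pressing on in small steps.

```bash
python3 -m creep '[[0.2,0,0,0,0,0,0.3],[0.2,0,0,0,0,0,0.3],[0,0,0,0,0,0,0.3],[0,0,0,0,0,0,0.3],[0,0,0,0,0,0,0.3]]';python3 -m creep '[[0.2,0,0,0,0,0,0.3],[0,0,0,0,0,0,0.3],[0,0,0,0,0,0,0.3],[0,0,0,0,0,0,0.3]]'
```

```text
t: 13.2
eef_pos: [408.1, 377.3, 30.4]
eef_rot: [180.0, 0.1, 37.9]
wrist_force: [-4.6, -3.3, -1.8]
width: 49.0
grip_force: 50.0
t: 13.6
eef_pos: [408.7, 377.7, 30.3]
eef_rot: [180.0, 0.2, 37.9]
wrist_force: [-10.8, -7.8, 8.8]
width: 49.3
grip_force: 50.0
```

```bash
python3 -m creep '[[0,0,-0.03,0,0,0,0.3],[0,0,0,0,0,0,0.3],[0,0,0,0,0,0,0.3],[0,0,0,0,0,0,0.3],[0,0,0,0,0,0,0.3]]'
```

```text
t: 14.1
eef_pos: [409.2, 378.1, 30.4]
eef_rot: [180.0, 0.1, 37.9]
wrist_force: [-6.9, -3.9, -1.3]
width: 49.0
grip_force: 50.0
```

```bash
python3 -m creep '[[0.1,0,-0.01,0,0,0,0.3],[0.1,0,-0.01,0,0,0,0.3],[0,0,0,0,0,0,0.3],[0,0,0,0,0,0,0.3],[0,0,0,0,0,0,0.3],[0,0,0,0,0,0,0.3]]'; python3 look.py w6; python3 - <<'E'
import cv2
im=cv2.imread('pics/w6.png');cv2.imwrite('pics/w6c.png',cv2.resize(im[50:210,200:430],None,fx=3.4,fy=3.4,interpolation=cv2.INTER_CUBIC))
E
```

```text
t: 14.7
eef_pos: [410.5, 379.1, 30.5]
eef_rot: [180.0, 0.2, 37.9]
wrist_force: [-7.0, -5.4, -1.0]
width: 49.1
grip_force: 50.0
14.7 [410.5 379.1  30.5] [180.    0.2  37.9] [-7.  -5.4 -1. ] 49.08237421965024
jig 0.76 [322.9 165.9] [444.8 404.7   0. ]
screw_holes 0.74 [325.9 157.8] [451.3 407.8  15. ]
fence_face 0.73 [326.  112.9] [469.2 421.7  15. ]
plate_end 0.9 [324.7 113.7] [468.2 421.6   0. ]
```

View pics/w6c.png

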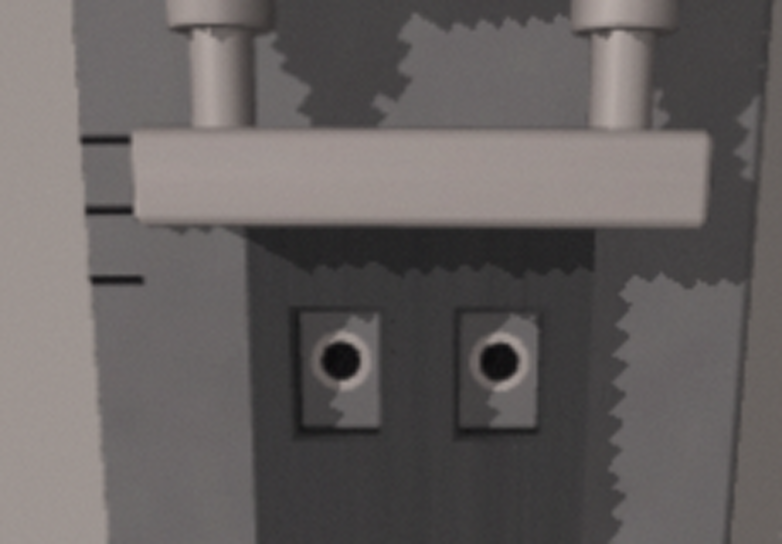

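Both holes show inside the slots, near their centres. The fence is square and close to the long middle line. Putting a number on the remainder.

```bash
python3 - <<'E'
from h import *
np.set_printoptions(precision=2,suppress=True)
p=dict(np.load('w6.npz'));c=lambda x,y:(200+(x+.5)/3.4-.5,50+(y+.5)/3.4-.5)
a=np.radians(37.5);u=np.array([np.cos(a),np.sin(a)]);v=np.array([-u[1],u[0]])
J=lambda pts,z:(lambda W:np.c_[W[:,:2]@u,W[:,:2]@v])(onz(p,[c(*q) for q in pts],z))
h=J([(341,360),(499,360)],15);o=h.mean(0)-[8,0]
print('holes',h-o);print('lines',J([(110,280),(110,211),(106,140)],15)-o)
print('slots far/near top',J([(338,310),(497,310),(338,432),(498,432)],21)-o)
print('slot L/R edges',J([(297,370),(380,370),(457,370),(538,370)],21)-o)
print('fence top front edge z42',J([(140,224),(705,226)],42)-o)
from station import ctrl;s=ctrl.state();print(s['t'],s['eef_pos'],s['wrist_force'],s['eef_rot'])
E
```

```text
holes [[  7.93  12.04]
 [  8.07 -12.04]]
lines [[19.86 46.55]
 [29.93 45.89]
 [39.98 45.84]]
slots far/near top [[ 16.17  11.98]
 [ 16.29 -11.13]
 [ -1.97  12.22]
 [ -1.84 -11.72]]
slot L/R edges [[  7.35  18.15]
 [  7.41   5.91]
 [  7.47  -5.44]
 [  7.54 -17.39]]
fence top front edge z42 [[ 29.08  35.13]
 [ 29.22 -35.43]]
14.95 [410.48 379.12  30.47] [-7.34 -3.41 -1.9 ] [180.     0.18  37.92]
```

```bash
python3 -m creep '[[0.1,0,0,0,0.003,0,0.3],[0,0,0,0,0,0,0.3],[0,0,0,0,0,0,0.3],[0,0,0,0,0,0,0.3],[0,0,0,0,0,0,0.3]]'; python3 -c "
from station import ctrl
s=ctrl.state();print(s['eef_rot'],s['eef_pos'],s['wrist_force'],s['qvel'])"
```

```text
t: 15.45
eef_pos: [411.1, 379.6, 30.4]
eef_rot: [180.0, 0.0, 37.9]
wrist_force: [-7.1, -4.6, -2.2]
width: 49.2
grip_force: 50.0
[1.79994647e+02 2.67800083e-02 3.79142551e+01] [411.14075036 379.57714984  30.39656936] [-7.13771299 -4.60335868 -2.19723526] [ 0.1035345  -0.01998403 -0.09720761 -0.03736811 -0.13115939 -0.07013916]
```

```bash
python3 -m creep '[[0.02,0,0.02,0,0,0,0.3],[0,0,0,0,0,0,0.3],[0,0,0,0,0,0,0.3],[0,0,0,0,0,0,0.3],[0,0,0,0,0,0,0.3],[0,0,0,0,0,0,0.3]]'; python3 look.py w7; python3 - <<'E'
import cv2
im=cv2.imread('pics/w7.png');cv2.imwrite('pics/w7c.png',cv2.resize(im[50:210,200:430],None,fx=3.4,fy=3.4,interpolation=cv2.INTER_CUBIC))
E
```

```text
t: 16.05
eef_pos: [411.1, 379.6, 30.3]
eef_rot: [180.0, 0.1, 37.9]
wrist_force: [-10.0, -6.5, 3.4]
width: 49.2
grip_force: 50.0
16.05 [411.1 379.6  30.3] [180.    0.1  37.9] [-10.   -6.5   3.4] 49.18048242350601
jig 0.85 [321.9 167.1] [444.6 405.3   0. ]
screw_holes 0.91 [322.3 155.9] [451.6 410.4  15. ]
plate_end 0.67 [322.7 166.3] [445.2 405.2   0. ]
plate_end 0.58 [325.1 110.9] [470.2 422.9   0. ]
```

View pics/w7c.png

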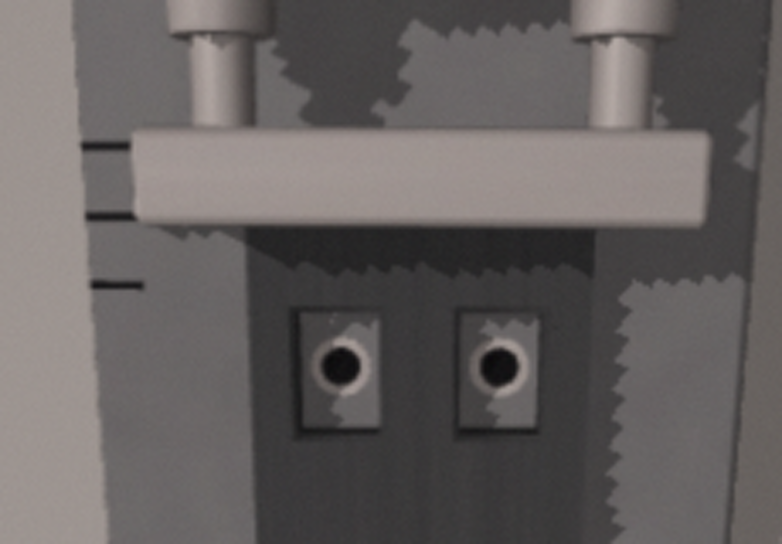

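The holes are now centred in the slots and the fence face is on the long middle line, at about 9.9 mm. The plate lies flat and steady, held at 50 N.

```bash
python3 -c "
from station import hand_in
print(hand_in())"
```

```text
the job is handed in; nothing more can be done
None
```

The job is handed in: the steel plate lies flat on the jig, held squarely against the fence at about 9.9 mm of travel (10–12 N measured at the wrist), with both slots over the screw holes and the gripper still holding at 50 N.

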